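Latch, tug-test and turn over a finish-sample carrier

ROBOT

A 6-joint arm with a two-finger parallel gripper is mounted at the origin on the work surface. World frame = base frame: x ahead of the robot, y to its left, z up, the work surface at z = 0. Lengths are in m, angles in rad, forces in N, time in s.
With the tool pointing down it reaches from about 0.375 to 0.75 m from the base axis. Payload 9 kg.
Tool frame: the origin (TCP) lies on the front face of the gripper's body, between the roots of the fingers; the fingertips stand 73 mm ahead of it and the grasp point (between the pads) lies 54 mm ahead of it; z points along the fingers, y is the line along which they close (so a half turn about z gives the same grasp; the last joint's range is limited). The gripper opens to 85 mm and grips with 20 to 120 N. Pads are 22 mm wide; open, the fingers measure 114 mm over their backs; the gripper's body (76 mm by 85 mm) begins 54 mm behind the grasp point. The pads swing forward as they close: fully open they stand 13 mm farther back than shut.
Start: joints at [1.09, 0.104, 0.097, 1.564, 0, 1.353], TCP at [0.156, 0.579, 0.304] pointing down, gripper open.
Joint ranges: [-2.99, 2.99], [-0.84, 1.86], [-1.1, 1.16], [-1.84, 2.11], [-1.51, 1.56], [-3.14, 3.14]. Speed limits (rad/s): [2.22, 2.22, 2.57, 3.14, 3.14, 3.14].

INTERFACE

Orientations are given as a unit quaternion [x, y, z, w].
In Python, from workcell import env gives the robot as it stands.
- The arm moves only by the tool drive_tool, never from a script. Its argument "moves" is a list of rows, each a list of 6 numbers: the shift along the tool's x, y, z each as a share of 0.2 m, from -1 to 1, then the turn, a rotation vector about the tool's x, y, z each as a share of 360 degrees, from -1 to 1. A call has exactly 10 rows; each row shifts and turns the commanded pose from where the row before left it, along the tool's axes as they then stand; what a row does not reach is not made up. A row lasts 1/10 s, in which the tool goes at most 50 mm and 8.59 degrees, less where a joint would pass 70% of its speed; a pose out of reach is approached as far as the arm can. A call with a number of a shift or a turn outside -1 to 1 is refused whole. A call with a gripper value outside its range is refused whole. "gripper" is the opening, from -1 (shut) to 1 (fully open), set as the call begins (left out, the last holds). The fingers move at their own pace and stop on an object; "force" is the grip in N (left out, the last holds). Time passes only in rows, so rows that do not move let the fingers close, or fill a call up. It gives the time, the measured TCP pose, the force, the opening and the grip force at its end, in the units of the state.
- env.state(): the state, without advancing time (a new reading comes with each control period).
- env.snapshot(name): name is "scene" or "top"; returns the picture (400x640x3 uint8, blue, green, red); there is no depth.
- env.camera_info(name): a dict with "fx", "fy", "cx", "cy" (pixels), "world_to_cam" (4x4, takes a point from world to camera coordinates). Camera axes: x right, y down, z forward; pixel columns grow to the right and rows downward; lengths in m; the calibration is good to about 2 mm. A picture is of the moment at which its call begins. camera_info takes no time and is no camera call.
- env.hand_in(): hands the job in; it is judged then, once.
The state is a dict: "clock": time; "joints": joint angles; "joint_velocities": joint speeds; "joint_torque": joint torques, N m; "ee_pos": TCP position; "orientation": TCP orientation; "ft_force": force on the tool from outside, world axes, zero at the start; "wrist_torque": the same for the moment, N m; "opening": opening from 0.0 (shut) to 1.0 (fully open); "grip_force": force on a finger pad.
Only numpy, scipy, OpenCV 4.12 (cv2) and the standard library are available. Lean on these libraries where they do the work, as an engineer would, in place of code of your own. Each camera call takes 0.05 s, during which the arm holds its last target. There are 200 camera calls.

TASK

The guitar finish sample is screwed to the underside of the wooden carrier lying in the turnover jig. Slide the bolt fully home over the carrier's edge, then tug the carrier upward by its grip to confirm that the bolt holds it, firmly but without wrenching it. Then turn the cradle right over by its side handle until it rests at its stop, so that the carrier hangs upside down in it with the sample on top; let go, and leave the other things on the bench alone.

Things in the scene. Friction and masses are not known exactly. Their poses are not given: they have to be found in the camera images.
- jig_axis (a point): Middle of the jig's pivot axis, 100 mm above the bench. The jig is fixed: plywood base 300 x 120 x 12 mm, at each end an aluminium post 15 x 50 mm, centred 122 mm from here, its top 12 mm above the axis. Own x: along the level pivot axis, from the bolt end (nearer the robot) to the fixed-lip end; y: level, away from the handle's starting side; z: up.
- cradle (a joint): Turn of the cradle about the pivot axis, rad: 0 level as at the start (a stop), grows as the handle goes up and over, 3.14 fully over (a stop). Stays where left: friction 0.3 N m, about 2.5 N at the handle. Open aluminium frame 210 mm (along the axis) x 140 mm, from 12 mm below to 6 mm above the axis, with ledges under the carrier's long sides.
- handle (a point): Middle of the cradle's handle: round wooden bar, 14 mm in diameter, 142 mm long, parallel to the pivot axis and 125 mm from it, on an arm near each end (118 mm free between them); gap to the frame 48 mm. Starts level on the jig's -y side, goes in a half circle over the top to the +y side. The bar can roll between fingers that keep pointing down. Axes: the cradle's.
- bolt (a joint): Travel of the slide bolt in m: 0 fully drawn back (open), 0.022 fully home. It slides along the jig's +x (towards the carrier) against 1.5 N of friction and stays where it is left. Its tip begins to cover the carrier's edge at about 0.007.
- bolt_knob (a point): On the bolt's upright black knob, 12 mm (along the slide) x 14 mm, 42 mm high; this point is 30 mm above the knob's foot, 18 mm below its top and 37 mm above the pivot axis. The knob stands on a steel bolt plate 6 mm thick, 34 x 30 mm, lying on the bolt end of the cradle; its travel runs from 90 mm to 68 mm from jig_axis on the -x side.
- carrier_grip (a point): Centre of the carrier's wooden grip bar: 70 mm long (along the pivot axis), 14 mm wide, 16 mm high, on two posts at its ends with an opening 28 mm high under it; 40 mm above the pivot axis when seated. z axis: from plate to grip (up at the start, down when turned over). A pull of 10 to 20 N straight up at the middle of the grip for a moment is a good tug.
- carrier: The loose carrier, in the cradle: plywood plate 130 x 100 x 8 mm, 0.18 to 0.31 kg; origin at the centre of the plate's underside, 44 mm below carrier_grip; same axes. A grey V-shaped guitar-body sample, 8 mm thick, is fixed below. Its far edge lies under a fixed lip; its near edge is held only by the bolt when home. Lip and bolt leave 3 mm of upward play.
- flask_c (a point): Bystander: pink drinking flask, upright, 70 mm in diameter, 210 mm tall with its cap; this point is 100 mm above its foot.
- jar_c (a point): Bystander: small glass jar, 60 mm in diameter, 75 mm tall; this point is half-way up.
- tin_c (a point): Bystander: closed steel tin 100 x 70 x 45 mm; this point is its centre.
- mug_c (a point): Bystander: white mug, 76 mm in diameter, 90 mm tall, with a handle; this point is half-way up.
There are look-alikes about, which are no part of the job. There is more than one size of the carrier; the one meant has the size given above.

How it is judged:
On the way, in this order (a step that is already met when the one before it is completed fails the run):
1. the bolt is pushed home (at least 16 of its 22 mm) with the cradle still level and the carrier seated (value of joint bolt above 0.016 m and value of joint cradle below 0.15 rad and distance between carrier_grip and jig_axis below 0.054 m), for 0.2 s.
2. with the cradle still level, the carrier is pulled by the fingers against the home bolt with at least 2 N at the bolt (all of step 1 and contact force between carrier and bolt above 2 N and contact force between the fingers and carrier above 1 N), for 0.1 s.
3. the cradle is turned over (value of joint cradle above 2.97 rad), for 0.2 s.
At the end, for the whole second after the job is handed in: The cradle is turned over to within 0.17 rad of its stop, the bolt is still at least 16 mm home, and the carrier hangs upside down in the cradle (within 0.24 rad; its underside's centre within 15 mm of the pivot axis), at rest (value of joint cradle above 2.97 rad and value of joint bolt above 0.016 m and angle between carrier's own z axis and vertical above 2.9 rad and distance between carrier and jig_axis below 0.015 m and linear speed of carrier below 0.02 m/s); the robot touches nothing.
It fails at once if the carrier comes out of the cradle (its underside more than 60 mm from the pivot axis) (distance between carrier and jig_axis above 0.06 m).
It fails at once if the bolt is wrenched (over 40 N between carrier and bolt) (contact force between carrier and bolt above 40 N).
It fails at once if a bystander is moved more than 30 mm (distance of any of flask_c, jar_c, tin_c, mug_c from where it was at the start of the episode above 0.03 m).
It also fails if it takes over 64 s, if anything falls off the work surface, if the arm or the gripper's body presses on something with over 40 N, if the wrist force passes 120 N, or if a joint passes its speed limit or range.

## Working session

There is one attempt and no reset: what is moved stays moved. The work goes in short steps, Python scripts to look and compute and a tool call to move; the robot and the scene stay as the last step left them, time stands still between calls to the robot, and variables do not carry over. Pictures are saved under pics/ and viewed, at most 10 in all, crops included, and the job is handed in when it is done.

Besides the shell and the picture viewer there is one more tool, called after "Emit:" by a JSON object that holds its "api" and its "payload", one argument or row to a line. drive_tool: Moves the arm, as the interface text tells. Shift numbers are shares of 0.2 m and turn numbers shares of 360 degrees, none past 1 either way. Its arguments: {"type":"object","properties":{"moves":{"type":"array","items":{"type":"array","items":{"type":"number","minimum":-1,"maximum":1}}},"gripper":{"type":"number"},"force":{"type":"number"}},"required":["moves"]}

```bash
mkdir -p pics
python3 - <<'E'
from workcell import env
import cv2
for n in("scene","top"):
    cv2.imwrite(f"pics/{n}0.png",env.snapshot(n)); c=env.camera_info(n); print({k:(v if not hasattr(v,'round') else v) for k,v in c.items()})
print(env.state())
E
```

```text
{'fx': 446.80185907448055, 'fy': 446.80185907448055, 'cx': 325.76157532580487, 'cy': 188.06803280662575, 'world_to_cam': array([[-0.53537172,  0.84430672, -0.02287551,  0.30413366],
       [ 0.52841763,  0.31369317, -0.78890519, -0.18549876],
       [-0.65890206, -0.43444535, -0.61408901,  1.77364335],
       [ 0.        ,  0.        ,  0.        ,  1.        ]])}
{'fx': 388.4849971047452, 'fy': 388.4849971047452, 'cx': 314.8813697744701, 'cy': 197.4047722654936, 'world_to_cam': array([[-0.09922857, -0.99505135, -0.00514818,  0.05724298],
       [-0.96988719,  0.09787303, -0.22302403,  0.57970106],
       [ 0.22242423, -0.01713721, -0.97479935,  1.0921152 ],
       [ 0.        ,  0.        ,  0.        ,  1.        ]])}
{'clock': 0.1, 'joints': array([1.09031091e+00, 1.04658543e-01, 9.65743594e-02, 1.56387279e+00,
       1.14456348e-05, 1.35310610e+00]), 'joint_velocities': array([-0.00017477, -0.00120907,  0.00054419, -0.0011053 ,  0.00037622,
       -0.0008193 ]), 'joint_torque': array([ 7.22570912e-03, -5.58202028e+01,  5.04722464e+01,  1.28470600e-02,
       -1.33717249e-04, -1.94629644e-05]), 'ee_pos': array([0.15575901, 0.5792288 , 0.30320396]), 'orientation': array([ 1.31019800e-01,  9.91379582e-01, -5.43365823e-04, -2.03872649e-04]), 'ft_force': array([-0.47130938, -0.44555424, -0.09406271]), 'wrist_torque': array([-0.06205762, -0.00031156,  0.0058878 ]), 'grip_force': 0.0, 'opening': 0.9981231817979511}
```

View pics/scene0.png

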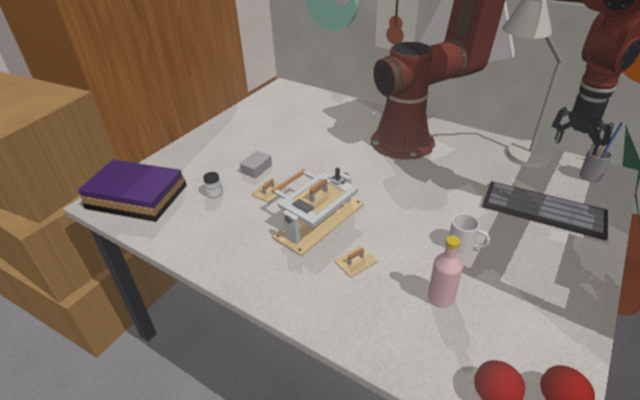

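View pics/top0.png

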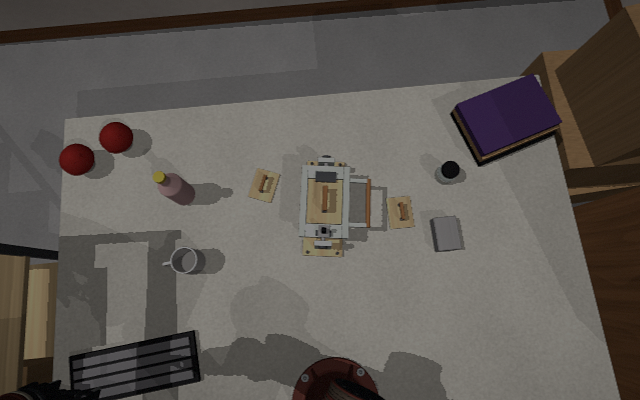

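The scene and top views show the jig at about (325,200) in the top view. Its handle is on the right at (369,203), the knob at (324,231), and the grip at (325,198). Small look-alike carriers lie at (264,185) and (401,211).

```bash
cat > h.py <<'E'
from workcell import env
import cv2, numpy as np
from scipy.spatial.transform import Rotation as R
def ray(n,u,v,z):
    c=env.camera_info(n);T=np.array(c['world_to_cam']);Rm=T[:3,:3];o=-Rm.T@T[:3,3]
    d=Rm.T@np.array([(u-c['cx'])/c['fx'],(v-c['cy'])/c['fy'],1]);return o+d*(z-o[2])/d[2]
def proj(n,p):
    c=env.camera_info(n);T=np.array(c['world_to_cam']);q=T[:3,:3]@np.array(p)+T[:3,3]
    return np.array([c['fx']*q[0]/q[2]+c['cx'],c['fy']*q[1]/q[2]+c['cy']])
E
python3 - <<'E'
from h import *
im=cv2.imread('pics/top0.png');s=cv2.imread('pics/scene0.png')
a=cv2.resize(im[145:265,285:395],None,fx=5,fy=5,interpolation=cv2.INTER_CUBIC)
cv2.imwrite('pics/topc.png',a)
cv2.imwrite('pics/scenec.png',cv2.resize(s[150:260,240:380],None,fx=5,fy=5,interpolation=cv2.INTER_CUBIC))
h=cv2.cvtColor(im,cv2.COLOR_BGR2HSV)
m=cv2.inRange(h,(3,110,60),(16,255,255));m[:, :285]=0;m[:,395:]=0;m[:150]=0;m[265:]=0
n,l,st,ce=cv2.connectedComponentsWithStats(m)
for i in range(1,n):
    if st[i][4]>8:
        ys,xs=np.where(l==i);r=cv2.minAreaRect(np.c_[xs,ys].astype(np.float32));b=cv2.boxPoints(r);b=b[np.argsort(b[:,1])]
        e=[(b[0]+b[1])/2,(b[2]+b[3])/2]
        for z in(.105,.148): print(st[i],r,z,[ray('top',*p,z).round(4) for p in e])
E
```

```text
[366 179   4  49 177] ((367.4999694824219, 202.99998474121094), (47.99999237060547, 2.999999523162842), 90.0) 0.105 [array([ 0.6128, -0.1578,  0.105 ]), array([ 0.4733, -0.1396,  0.105 ])]
[366 179   4  49 177] ((367.4999694824219, 202.99998474121094), (47.99999237060547, 2.999999523162842), 90.0) 0.148 [array([ 0.6014, -0.1508,  0.148 ]), array([ 0.4674, -0.1333,  0.148 ])]
[322 186   6  24 110] ((324.5000305175781, 197.5), (4.34542989730835, 23.25391960144043), 3.3664608001708984) 0.105 [array([ 0.6046, -0.0333,  0.105 ]), array([ 0.5369, -0.0222,  0.105 ])]
[322 186   6  24 110] ((324.5000305175781, 197.5), (4.34542989730835, 23.25391960144043), 3.3664608001708984) 0.148 [array([ 0.5935, -0.0312,  0.148 ]), array([ 0.5285, -0.0206,  0.148 ])]
```

View pics/topc.png

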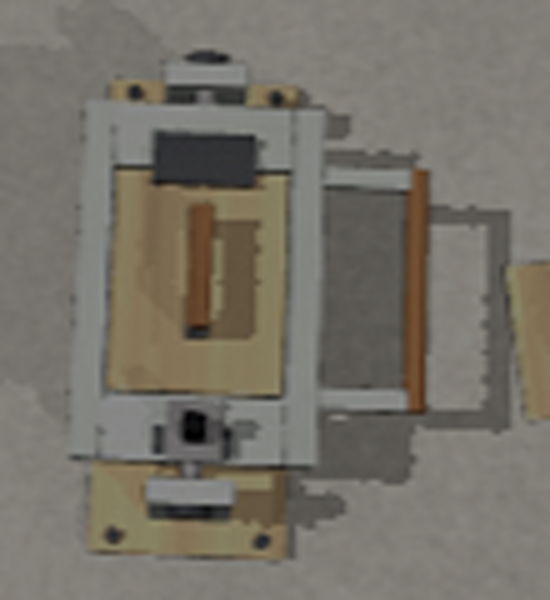

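View pics/scenec.png

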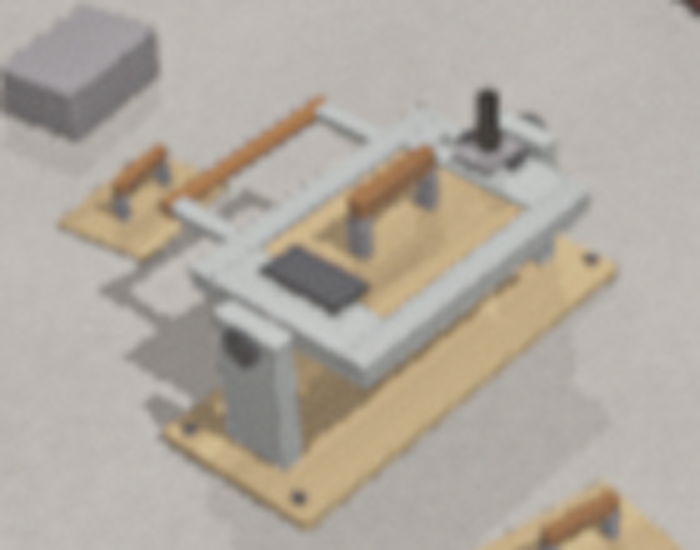

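The crops show the bar from (369,179) to (368,227), the grip's top from (325,185.5) to (324.7,210), and the black knob's top near (323.8,230), all in top-view pixels. The knob is at the outer end, so the bolt is open.

Run:
```python
from h import *
def c(x,y,z): return ray('top',285+(x+.5)/5-.5,145+(y+.5)/5-.5,z)
h1,h2=c(421,170,.103),c(416,411,.103); g1,g2=c(201,203,.148),c(199,325,.148); k=c(194,426,.154)
t=c(205,100,.112)
print('handle',h1,h2,(h1+h2)/2,np.linalg.norm(h1-h2));print('grip',g1,g2,(g1+g2)/2,np.linalg.norm(g1-g2));print('knob',k)
fr=[c(88,101,.106),c(325,108,.106),c(315,466,.106),c(70,458,.106)];print('frame',np.array(fr),np.mean(fr,0))
for d in((h1-h2),(g1-g2),fr[0]-fr[3],fr[1]-fr[2]): print(np.degrees(np.arctan2(d[1],d[0])))
# scene check
def s(x,y,z): return ray('scene',240+(x+.5)/5-.5,150+(y+.5)/5-.5,z)
print('scene handle',s(320,100,.103),s(168,203,.103),'knobtop',s(487,92,.155),'grip',s(432,152,.148),s(357,208,.148))
```

```text
handle [ 0.6141162  -0.16201204  0.103     ] [ 0.47402371 -0.14080031  0.103     ] [ 0.54406995 -0.15140617  0.103     ] 0.14168925382481654
grip [ 0.59561316 -0.03036671  0.148     ] [ 0.52696059 -0.02202259  0.148     ] [ 0.56128688 -0.02619465  0.148     ] 0.06915778657284348
knob [ 0.47092895 -0.01330305  0.154     ]
frame [[ 0.67456186  0.02705505  0.106     ]
 [ 0.6563045  -0.11055641  0.106     ]
 [ 0.44840618 -0.07998528  0.106     ]
 [ 0.46662307  0.05642333  0.106     ]] [ 0.5614739  -0.02676583  0.106     ]
-8.609888655713217
-6.929809748345014
-8.039011713242683
-8.365307004056692
scene handle [ 0.47496607 -0.14197071  0.103     ] [ 0.61266832 -0.16073177  0.103     ] knobtop [ 0.47434671 -0.01435783  0.155     ] grip [ 0.53565197 -0.01570744  0.148     ] [ 0.60355273 -0.02419383  0.148     ]
```

```bash
cat >> h.py <<'E'
C=np.array([.5615,-.0267,.1]);Y=np.radians(-8.3)
J=np.array([[np.cos(Y),-np.sin(Y),0],[np.sin(Y),np.cos(Y),0],[0,0,1]])
def to(p,jig=True):
    """TCP target in jig coords -> shift in tool axes (shares), with yaw share"""
    s=env.state();w=C+J@np.array(p);Rt=R.from_quat(s['orientation'])
    Rg=R.from_matrix(J@np.array([[-1,0,0],[0,1,0],[0,0,-1.]]))
    rv=(Rt.inv()*Rg).as_rotvec()/(2*np.pi)
    print('t',round(s['clock'],2),'jig tcp',(J.T@(s['ee_pos']-C)).round(4),'F jig',(J.T@s['ft_force']).round(2),'op',round(s['opening'],3),'grip',round(s['grip_force'],1))
    print(' shift shares',(Rt.inv().apply(w-s['ee_pos'])/.2).round(4),'turn',rv.round(4), 'after turn',(Rg.inv().apply(w-s['ee_pos'])/.2).round(4))
E
python3 -c "
from h import *
to([-.122,0,.204])"
```

```text
t 0.1 jig tcp [-0.489   0.541   0.2032] F jig [-0.4  -0.51 -0.09] op 0.998 grip 0.0
 shift shares [-2.1403e+00 -2.4704e+00 -1.7000e-03] turn [-0.0002 -0.0001 -0.0188] after turn [-1.8348 -2.7051 -0.004 ]
```

Emit:
{"api": "drive_tool", "payload": {
  "moves": [
    [0, 0, 0, 0, 0, -0.0188],
    [-0.1, -0.15, 0, 0, 0, 0],
    [-0.1, -0.15, 0, 0, 0, 0],
    [-0.1, -0.15, 0, 0, 0, 0],
    [-0.1, -0.15, 0, 0, 0, 0],
    [-0.1, -0.15, 0, 0, 0, 0],
    [-0.1, -0.15, 0, 0, 0, 0],
    [-0.1, -0.15, 0, 0, 0, 0],
    [-0.1, -0.15, 0, 0, 0, 0],
    [-0.1, -0.15, 0, 0, 0, 0]
  ],
  "gripper": -1
}}

```text
clock: 1.1
ee_pos: [0.2953, 0.285, 0.3036]
orientation: [0.072, 0.997, -0.0, -0.0]
ft_force: [0.2, -0.4, 0.3]
opening: -0.001
grip_force: 0.0
```

Emit:
{"api": "drive_tool", "payload": {
  "moves": [
    [-0.1, -0.15, 0, 0, 0, 0],
    [-0.1, -0.15, 0, 0, 0, 0],
    [-0.1, -0.15, 0, 0, 0, 0],
    [-0.1, -0.15, 0, 0, 0, 0],
    [-0.1, -0.15, 0, 0, 0, 0],
    [-0.1, -0.15, 0, 0, 0, 0],
    [-0.1, -0.15, 0, 0, 0, 0],
    [-0.1, -0.15, 0, 0, 0, 0],
    [-0.1, -0.15, 0, 0, 0, 0],
    [0, 0, 0, 0, 0, 0]
  ]
}}

```text
clock: 2.1
ee_pos: [0.4352, -0.0099, 0.3031]
orientation: [0.074, 0.997, -0.0, -0.0]
ft_force: [0.5, 0.4, 0.1]
opening: -0.002
grip_force: 0.0
```

```bash
python3 -c "
from h import *
to([-.122,0,.103])"
```

```text
t 2.1 jig tcp [-0.1274 -0.0016  0.2031] F jig [0.45 0.48 0.06] op -0.002 grip 0.0
 shift shares [-0.0274  0.0084  0.5003] turn [-0.0001 -0.0001 -0.0006] after turn [-0.0271  0.0081  0.5004]
```

Emit:
{"api": "drive_tool", "payload": {
  "moves": [
    [0, 0.008, 0.1, 0, 0, 0],
    [0, 0, 0.1, 0, 0, 0],
    [0, 0, 0.1, 0, 0, 0],
    [0, 0, 0.1, 0, 0, 0],
    [0, 0, 0.05, 0, 0, 0],
    [0, 0, 0.05, 0, 0, 0],
    [0, 0, 0, 0, 0, 0],
    [0, 0, 0, 0, 0, 0],
    [0, 0, 0, 0, 0, 0],
    [0, 0, 0, 0, 0, 0]
  ]
}}

```text
clock: 3.1
ee_pos: [0.4348, -0.0053, 0.2047]
orientation: [0.072, 0.997, -0.0, 0.001]
ft_force: [0.1, -1.0, -0.2]
opening: -0.004
grip_force: 0.0
```

```bash
python3 -c "
from h import *
to([-.085,0,.103])
a=env.snapshot('scene');b=env.snapshot('top')
r=lambda i:cv2.resize(i,None,fx=5,fy=5,interpolation=cv2.INTER_CUBIC)
cv2.imwrite('pics/a.png',np.hstack([r(a[140:240,300:380]),r(b[170:270,285:365])]))"
```

```text
t 3.1 jig tcp [-0.1284  0.0028  0.1047] F jig [ 0.29 -0.99 -0.23] op -0.004 grip 0.0
 shift shares [-0.2171 -0.0143  0.0085] turn [-0.      0.0002  0.    ] after turn [-0.2171 -0.0142  0.0083]
```

View pics/a.png

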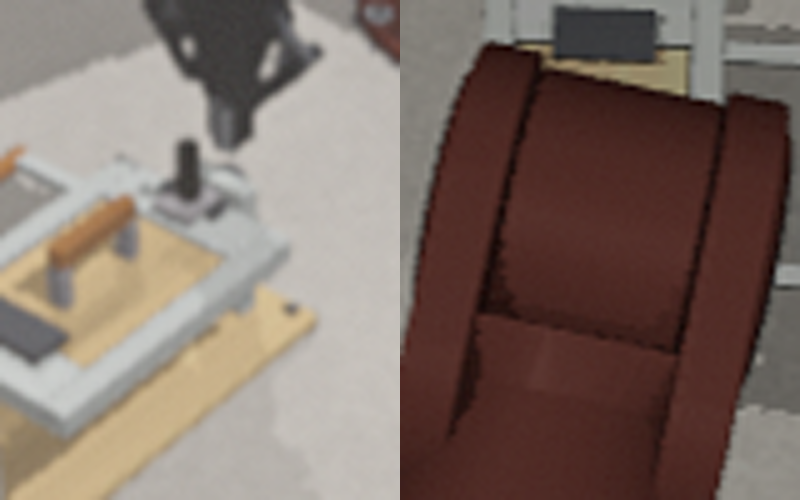

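In the left crop, the closed fingertips are at (232,140), just behind the knob at (187,165). The arm hides the jig from above.

Emit:
{"api": "drive_tool", "payload": {
  "moves": [
    [-0.03, -0.01, 0.004, 0, 0, 0],
    [-0.03, 0, 0, 0, 0, 0],
    [-0.03, 0, 0, 0, 0, 0],
    [-0.03, 0, 0, 0, 0, 0],
    [-0.02, 0, 0, 0, 0, 0],
    [-0.02, 0, 0, 0, 0, 0],
    [-0.02, 0, 0, 0, 0, 0],
    [-0.01, 0, 0, 0, 0, 0],
    [0, 0, 0, 0, 0, 0],
    [0, 0, 0, 0, 0, 0]
  ]
}}

```text
clock: 4.2
ee_pos: [0.4719, -0.0127, 0.2031]
orientation: [0.072, 0.997, 0.0, 0.0]
ft_force: [-0.6, -0.8, -0.2]
opening: 0.0
grip_force: 0.0
```

```bash
python3 -c "
from h import *
to([-.085,0,.103])"
```

```text
t 4.2 jig tcp [-0.0907  0.0009  0.1031] F jig [-0.53 -0.84 -0.23] op 0.0 grip 0.0
 shift shares [-0.0284 -0.0047  0.0007] turn [0.     0.0001 0.    ] after turn [-0.0284 -0.0047  0.0007]
```

Emit:
{"api": "drive_tool", "payload": {
  "moves": [
    [-0.01, 0, 0, 0, 0, 0],
    [-0.01, 0, 0, 0, 0, 0],
    [-0.01, 0, 0, 0, 0, 0],
    [0, 0, 0, 0, 0, 0],
    [0, 0, 0, 0, 0, 0],
    [-0.005, 0, 0, 0, 0, 0],
    [0, 0, 0, 0, 0, 0],
    [0, 0, 0, 0, 0, 0],
    [0, 0, 0, 0, 0, 0],
    [0, 0, 0, 0, 0, 0]
  ]
}}

```text
clock: 5.2
ee_pos: [0.4779, -0.0135, 0.2031]
orientation: [0.072, 0.997, 0.0, -0.001]
ft_force: [-8.5, 1.4, 5.7]
opening: 0.001
grip_force: 4.1
```

```bash
python3 -c "
from h import *
to([-.085,0,.103])
a=env.snapshot('scene')
r=lambda i:cv2.resize(i,None,fx=6,fy=6,interpolation=cv2.INTER_CUBIC)
cv2.imwrite('pics/b.png',r(a[140:220,290:370]))
for d in(.09,.068): print([((proj('scene',C+J@[-d,0,z])-[290,140]+.5)*6-.5).round() for z in(.013,.055)])"
```

```text
t 5.2 jig tcp [-0.0846  0.001   0.1031] F jig [-8.58  0.13  5.71] op 0.001 grip 4.1
 shift shares [ 0.0021 -0.0048  0.0003] turn [ 0.     -0.0003  0.    ] after turn [ 0.0021 -0.0048  0.0003]
[array([288., 235.]), array([288., 169.])]
[array([261., 255.]), array([260., 189.])]
```

View pics/b.png

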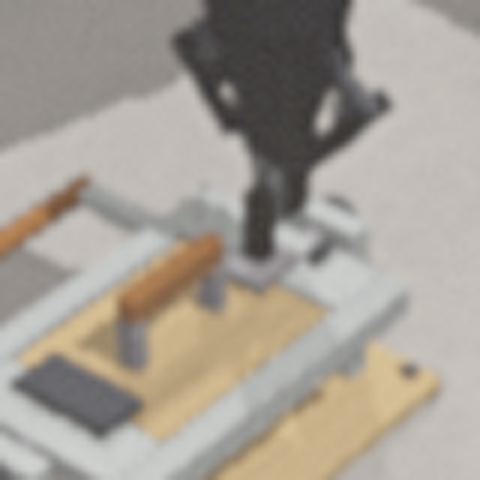

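The knob now stands at (259,185–255), which matches the predicted home position, and the stop is felt at 8.6 N. Next I back off, rise, and move over the grip.

Emit:
{"api": "drive_tool", "payload": {
  "moves": [
    [0.03, 0, 0, 0, 0, 0],
    [0.01, 0, 0, 0, 0, 0],
    [0, 0, -0.15, 0, 0, 0],
    [0, 0, -0.2, 0, 0, 0],
    [0, 0, -0.1, 0, 0, 0],
    [-0.15, 0, 0, 0, 0, 0],
    [-0.15, 0, 0, 0, 0, 0],
    [-0.15, 0, 0, 0, 0, 0],
    [0, 0, 0, 0, 0, 0],
    [0, 0, 0, 0, 0, 0]
  ]
}}

```text
clock: 6.25
ee_pos: [0.5599, -0.0256, 0.2925]
orientation: [0.072, 0.997, 0.0, -0.0]
ft_force: [-0.4, -0.3, -0.6]
opening: 0.004
grip_force: 0.0
```

Emit:
{"api": "drive_tool", "payload": {
  "moves": [
    [0, 0, 0, 0, 0, 0],
    [0, 0, 0, 0, 0, 0],
    [0, 0, 0, 0, 0, 0],
    [0, 0, 0, 0, 0, 0],
    [0, 0, 0, 0, 0, 0],
    [0, 0, 0, 0, 0, 0],
    [0, 0, 0, 0, 0, 0],
    [0, 0, 0, 0, 0, 0],
    [0, 0, 0, 0, 0, 0],
    [0, 0, 0, 0, 0, 0]
  ],
  "gripper": 0,
  "force": 40
}}

```text
clock: 7.25
ee_pos: [0.5599, -0.0255, 0.2931]
orientation: [0.072, 0.997, 0.0, -0.0]
ft_force: [-0.8, -0.9, 1.3]
opening: 0.5
grip_force: 0.0
```

```bash
python3 -c "
from h import *
to([0,0,.096])"
```

```text
t 7.25 jig tcp [-0.0018  0.0009  0.1931] F jig [-0.64 -0.99  1.29] op 0.5 grip 0.0
 shift shares [-0.0088 -0.0046  0.4853] turn [ 0. -0.  0.] after turn [-0.0088 -0.0046  0.4853]
```

Emit:
{"api": "drive_tool", "payload": {
  "moves": [
    [-0.009, -0.004, 0.1, 0, 0, 0],
    [0, 0, 0.1, 0, 0, 0],
    [0, 0, 0.1, 0, 0, 0],
    [0, 0, 0.1, 0, 0, 0],
    [0, 0, 0.05, 0, 0, 0],
    [0, 0, 0.03, 0, 0, 0],
    [0, 0, 0, 0, 0, 0],
    [0, 0, 0, 0, 0, 0],
    [0, 0, 0, 0, 0, 0],
    [0, 0, 0, 0, 0, 0]
  ]
}}

```text
clock: 8.25
ee_pos: [0.5619, -0.0267, 0.1979]
orientation: [0.072, 0.997, -0.0, 0.001]
ft_force: [-0.0, 0.7, 0.9]
opening: 0.5
grip_force: 0.0
```

Emit:
{"api": "drive_tool", "payload": {
  "moves": [
    [0, 0, 0, 0, 0, 0],
    [0, 0, 0, 0, 0, 0],
    [0, 0, 0, 0, 0, 0],
    [0, 0, 0, 0, 0, 0],
    [0, 0, 0, 0, 0, 0],
    [0, 0, 0, 0, 0, 0],
    [0, 0, 0, 0, 0, 0],
    [0, 0, 0, 0, 0, 0],
    [0, 0, 0, 0, 0, 0],
    [0, 0, 0, 0, 0, 0]
  ],
  "gripper": -1,
  "force": 40
}}

```text
clock: 9.25
ee_pos: [0.5617, -0.0266, 0.1974]
orientation: [0.072, 0.997, 0.0, 0.0]
ft_force: [-0.8, 0.6, 5.3]
opening: 0.155
grip_force: 39.8
```

```bash
python3 -c "
from h import *
to([0,0,.096])"
```

```text
t 9.25 jig tcp [0.0002 0.0001 0.0974] F jig [-0.85  0.49  5.3 ] op 0.155 grip 39.8
 shift shares [ 0.0009 -0.0007  0.0071] turn [0.     0.0001 0.    ] after turn [ 0.0009 -0.0007  0.0071]
```

Emit:
{"api": "drive_tool", "payload": {
  "moves": [
    [0, 0, -0.005, 0, 0, 0],
    [0, 0, 0, 0, 0, 0],
    [0, 0, -0.005, 0, 0, 0],
    [0, 0, 0, 0, 0, 0],
    [0, 0, -0.0025, 0, 0, 0],
    [0, 0, 0, 0, 0, 0],
    [0, 0, 0, 0, 0, 0],
    [0, 0, 0, 0, 0, 0],
    [0, 0, 0, 0, 0, 0],
    [0, 0, 0, 0, 0, 0]
  ]
}}

```text
clock: 10.25
ee_pos: [0.5616, -0.0266, 0.1996]
orientation: [0.072, 0.997, 0.0, 0.0]
ft_force: [-0.0, -0.9, -2.9]
opening: 0.157
grip_force: 38.9
```

Now carrying the carrier's weight (about 2.9 N). I'll go up in half-millimetre steps.

Emit:
{"api": "drive_tool", "payload": {
  "moves": [
    [0, 0, -0.0025, 0, 0, 0],
    [0, 0, 0, 0, 0, 0],
    [0, 0, 0, 0, 0, 0],
    [0, 0, -0.0025, 0, 0, 0],
    [0, 0, 0, 0, 0, 0],
    [0, 0, 0, 0, 0, 0],
    [0, 0, 0, 0, 0, 0],
    [0, 0, 0, 0, 0, 0],
    [0, 0, 0, 0, 0, 0],
    [0, 0, 0, 0, 0, 0]
  ]
}}

```text
clock: 11.25
ee_pos: [0.5615, -0.0266, 0.2005]
orientation: [0.072, 0.997, 0.0, -0.0]
ft_force: [-0.6, -0.6, -4.8]
opening: 0.151
grip_force: 39.6
```

Emit:
{"api": "drive_tool", "payload": {
  "moves": [
    [0, 0, -0.0025, 0, 0, 0],
    [0, 0, 0, 0, 0, 0],
    [0, 0, 0, 0, 0, 0],
    [0, 0, 0, 0, 0, 0],
    [0, 0, 0, 0, 0, 0],
    [0, 0, 0, 0, 0, 0],
    [0, 0, 0, 0, 0, 0],
    [0, 0, 0, 0, 0, 0],
    [0, 0, 0, 0, 0, 0],
    [0, 0, 0, 0, 0, 0]
  ]
}}

```text
clock: 12.25
ee_pos: [0.5615, -0.0266, 0.2006]
orientation: [0.072, 0.997, 0.0, -0.0]
ft_force: [6.2, -0.3, -15.5]
opening: 0.159
grip_force: 39.0
```

Emit:
{"api": "drive_tool", "payload": {
  "moves": [
    [0, 0, -0.001, 0, 0, 0],
    [0, 0, 0, 0, 0, 0],
    [0, 0, 0, 0, 0, 0],
    [0, 0, 0, 0, 0, 0],
    [0, 0, 0, 0, 0, 0],
    [0, 0, 0, 0, 0, 0],
    [0, 0, 0, 0, 0, 0],
    [0, 0, 0, 0, 0, 0],
    [0, 0, 0, 0, 0, 0],
    [0, 0, 0, 0, 0, 0]
  ]
}}

```text
clock: 13.25
ee_pos: [0.5615, -0.0266, 0.2006]
orientation: [0.072, 0.997, 0.0, -0.0]
ft_force: [5.6, -1.7, -16.2]
opening: 0.154
grip_force: 39.0
```

```bash
python3 -c "
from h import *
to([0,0,.096]); s=env.state(); print(J.T@s['wrist_torque'])"
```

```text
t 13.25 jig tcp [-0.000e+00  1.000e-04  1.006e-01] F jig [  5.76  -0.86 -16.19] op 0.154 grip 39.0
 shift shares [-0.0001 -0.0005  0.0228] turn [ 0.     -0.0001  0.    ] after turn [-0.0001 -0.0005  0.0228]
[-0.16514993 -1.24312705 -0.0094439 ]
```

The tug measures 16 N upward, and its moment puts the reaction on the bolt side. I'll lower and release, then rise and move over the handle.

Emit:
{"api": "drive_tool", "payload": {
  "moves": [
    [0, 0, 0.005, 0, 0, 0],
    [0, 0, 0.005, 0, 0, 0],
    [0, 0, 0.005, 0, 0, 0],
    [0, 0, 0.004, 0, 0, 0],
    [0, 0, 0, 0, 0, 0],
    [0, 0, 0, 0, 0, 0],
    [0, 0, 0, 0, 0, 0],
    [0, 0, 0, 0, 0, 0],
    [0, 0, 0, 0, 0, 0],
    [0, 0, 0, 0, 0, 0]
  ]
}}

```text
clock: 14.25
ee_pos: [0.5615, -0.0266, 0.1975]
orientation: [0.072, 0.997, 0.0, 0.0]
ft_force: [0.1, 0.1, -3.1]
opening: 0.153
grip_force: 41.1
```

Emit:
{"api": "drive_tool", "payload": {
  "moves": [
    [0, 0, 0, 0, 0, 0],
    [0, 0, 0, 0, 0, 0],
    [0, 0, 0, 0, 0, 0],
    [0, 0, 0, 0, 0, 0],
    [0, 0, 0, 0, 0, 0],
    [0, 0, 0, 0, 0, 0],
    [0, 0, 0, 0, 0, 0],
    [0, 0, -0.1, 0, 0, 0],
    [0, 0, -0.2, 0, 0, 0],
    [0, 0, -0.2, 0, 0, 0]
  ],
  "gripper": -0.15
}}

```text
clock: 15.25
ee_pos: [0.561, -0.0264, 0.2981]
orientation: [0.072, 0.997, 0.0, -0.001]
ft_force: [0.4, -0.9, -0.5]
opening: 0.423
grip_force: 0.0
```

Emit:
{"api": "drive_tool", "payload": {
  "moves": [
    [0, -0.15, 0, 0, 0, 0],
    [0, -0.15, 0, 0, 0, 0],
    [0, -0.15, 0, 0, 0, 0],
    [0, -0.1, 0, 0, 0, 0],
    [0, -0.075, 0, 0, 0, 0],
    [0, 0, 0, 0, 0, 0],
    [0, 0, 0, 0, 0, 0],
    [0, 0, 0, 0, 0, 0],
    [0, 0, 0, 0, 0, 0],
    [0, 0, 0, 0, 0, 0]
  ]
}}

```text
clock: 16.25
ee_pos: [0.5436, -0.1496, 0.2975]
orientation: [0.072, 0.997, 0.0, 0.0]
ft_force: [-0.3, -0.2, -0.4]
opening: 0.426
grip_force: 0.0
```

```bash
python3 -c "
from h import *
to([0,-.1255,.055])
a=env.snapshot('scene')
r=lambda i:cv2.resize(i,None,fx=5,fy=5,interpolation=cv2.INTER_CUBIC)
cv2.imwrite('pics/c.png',r(a[120:240,240:380]))"
```

```text
t 16.25 jig tcp [ 1.000e-04 -1.242e-01  1.975e-01] F jig [-0.25 -0.27 -0.39] op 0.426 grip 0.0
 shift shares [ 4.000e-04 -6.400e-03  7.126e-01] turn [0.     0.     0.0002] after turn [ 4.000e-04 -6.300e-03  7.126e-01]
```

View pics/c.png

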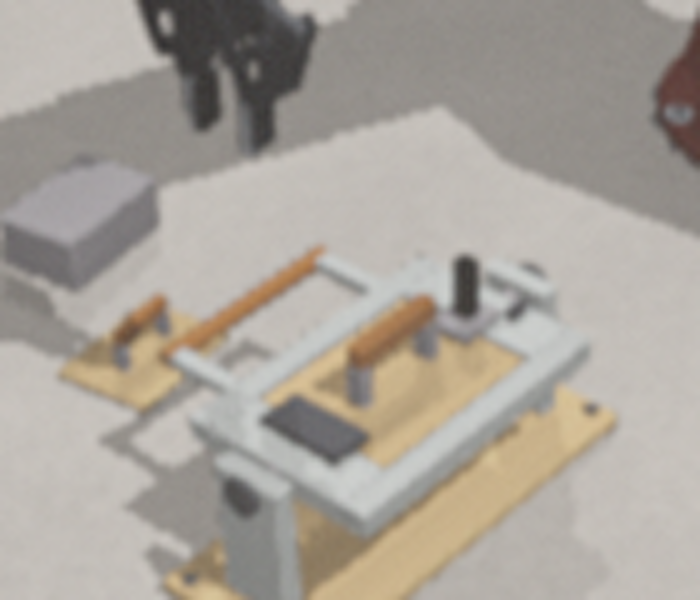

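The bolt is home with the knob at (465,290), the carrier is seated, and the fingers are above the bar at (245,300).

Emit:
{"api": "drive_tool", "payload": {
  "moves": [
    [0, -0.004, 0.1, 0, 0, 0],
    [0, 0, 0.1, 0, 0, 0],
    [0, 0, 0.1, 0, 0, 0],
    [0, 0, 0.1, 0, 0, 0],
    [0, 0, 0.1, 0, 0, 0],
    [0, 0, 0.1, 0, 0, 0],
    [0, 0, 0.08, 0, 0, 0],
    [0, 0, 0.03, 0, 0, 0],
    [0, 0, 0, 0, 0, 0],
    [0, 0, 0, 0, 0, 0]
  ]
}}

```text
clock: 17.3
ee_pos: [0.5438, -0.1512, 0.1564]
orientation: [0.072, 0.997, -0.0, 0.0]
ft_force: [-0.8, 0.1, -0.4]
opening: 0.425
grip_force: 0.0
```

Emit:
{"api": "drive_tool", "payload": {
  "moves": [
    [0, 0, 0, 0, 0, 0],
    [0, 0, 0, 0, 0, 0],
    [0, 0, 0, 0, 0, 0],
    [0, 0, 0, 0, 0, 0],
    [0, 0, 0, 0, 0, 0],
    [0, 0, 0, 0, 0, 0],
    [0, 0, 0, 0, 0, 0],
    [0, 0, 0, 0, 0, 0],
    [0, 0, 0, 0, 0, 0],
    [0, 0, 0, 0, 0, 0]
  ],
  "gripper": -1,
  "force": 30
}}

```text
clock: 18.3
ee_pos: [0.5441, -0.1502, 0.1567]
orientation: [0.072, 0.997, 0.001, 0.001]
ft_force: [1.5, 6.7, 4.3]
opening: 0.153
grip_force: 30.0
```

```bash
python3 -c "
from h import *
to([0,-.125,.054])
t=np.radians(np.arange(0,181,6));p=np.c_[-np.cos(t),np.sin(t)]*.125/.2
d=np.diff(p,axis=0);print(np.c_[d[:,0],-d[:,1]].round(3).tolist())"
```

```text
t 18.3 jig tcp [ 0.0006 -0.1248  0.0567] F jig [0.53 6.81 4.35] op 0.153 grip 30.0
 shift shares [ 0.0029 -0.0012  0.0133] turn [0.0003 0.0003 0.0002] after turn [ 0.0029 -0.0012  0.0133]
[[0.003, -0.065], [0.01, -0.065], [0.017, -0.063], [0.023, -0.061], [0.03, -0.058], [0.036, -0.055], [0.041, -0.051], [0.046, -0.046], [0.051, -0.041], [0.055, -0.036], [0.058, -0.03], [0.061, -0.023], [0.063, -0.017], [0.065, -0.01], [0.065, -0.003], [0.065, 0.003], [0.065, 0.01], [0.063, 0.017], [0.061, 0.023], [0.058, 0.03], [0.055, 0.036], [0.051, 0.041], [0.046, 0.046], [0.041, 0.051], [0.036, 0.055], [0.03, 0.058], [0.023, 0.061], [0.017, 0.063], [0.01, 0.065], [0.003, 0.065]]
```

Emit:
{"api": "drive_tool", "payload": {
  "moves": [
    [0, 0.003, -0.065, 0, 0, 0],
    [0, 0.01, -0.065, 0, 0, 0],
    [0, 0.017, -0.063, 0, 0, 0],
    [0, 0.023, -0.061, 0, 0, 0],
    [0, 0.03, -0.058, 0, 0, 0],
    [0, 0.036, -0.055, 0, 0, 0],
    [0, 0.041, -0.051, 0, 0, 0],
    [0, 0.046, -0.046, 0, 0, 0],
    [0, 0.051, -0.041, 0, 0, 0],
    [0, 0, 0, 0, 0, 0]
  ]
}}

```text
clock: 19.3
ee_pos: [0.5511, -0.1019, 0.261]
orientation: [0.073, 0.997, -0.004, 0.002]
ft_force: [-8.7, -11.5, 17.8]
opening: 0.151
grip_force: 30.7
```

```bash
python3 -c "
from h import *
t=np.radians(54)
to([0,-.125*np.cos(t),.0555+.125*np.sin(t)])"
```

```text
t 19.3 jig tcp [ 0.0006 -0.0759  0.161 ] F jig [ -6.96 -12.68  17.79] op 0.151 grip 30.7
 shift shares [0.0029 0.0124 0.0219] turn [-0.0011  0.0006 -0.0001] after turn [0.0028 0.0122 0.022 ]
```

Emit:
{"api": "drive_tool", "payload": {
  "moves": [
    [0, -0.009, -0.012, 0, 0, 0],
    [0, 0, 0, 0, 0, 0],
    [0, 0, 0, 0, 0, 0],
    [0, 0, 0, 0, 0, 0],
    [0, 0, 0, 0, 0, 0],
    [0, 0, 0, 0, 0, 0],
    [0, 0, 0, 0, 0, 0],
    [0, 0, 0, 0, 0, 0],
    [0, 0, 0, 0, 0, 0],
    [0, 0, 0, 0, 0, 0]
  ]
}}

```text
clock: 20.3
ee_pos: [0.5509, -0.103, 0.2606]
orientation: [0.073, 0.997, -0.001, 0.001]
ft_force: [-0.7, -5.8, 8.3]
opening: 0.154
grip_force: 30.5
```

```bash
python3 -c "
from h import *
t=np.radians(54)
to([0,-.125*np.cos(t),.0555+.125*np.sin(t)])
a=env.snapshot('scene')
r=lambda i:cv2.resize(i,None,fx=5,fy=5,interpolation=cv2.INTER_CUBIC)
cv2.imwrite('pics/d.png',r(a[120:240,240:380]))"
```

```text
t 20.3 jig tcp [ 0.0006 -0.077   0.1606] F jig [ 0.13 -5.83  8.27] op 0.154 grip 30.5
 shift shares [0.0028 0.0176 0.0197] turn [-0.0004  0.0004 -0.0001] after turn [0.0028 0.0175 0.0197]
```

View pics/d.png

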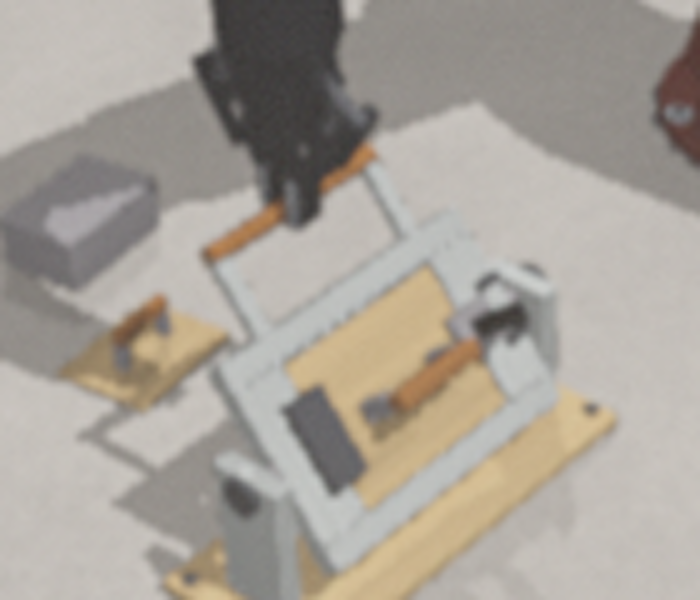

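The picture shows the cradle about 52° up. The fingertips at (300,220) reach past the bar, and the carrier is held. I continue along the arc with a slightly outward correction.

Emit:
{"api": "drive_tool", "payload": {
  "moves": [
    [0, 0.051, -0.041, 0, 0, 0],
    [0, 0.057, -0.032, 0, 0, 0],
    [0, 0.06, -0.026, 0, 0, 0],
    [0, 0.063, -0.019, 0, 0, 0],
    [0, 0.064, -0.013, 0, 0, 0],
    [0, 0.065, -0.006, 0, 0, 0],
    [0, 0.065, 0.001, 0, 0, 0],
    [0, 0.065, 0.008, 0, 0, 0],
    [0, 0.064, 0.015, 0, 0, 0],
    [0, 0, 0, 0, 0, 0]
  ]
}}

```text
clock: 21.35
ee_pos: [0.567, 0.0092, 0.2814]
orientation: [0.072, 0.997, 0.001, 0.0]
ft_force: [5.2, 1.6, 2.5]
opening: 0.147
grip_force: 32.0
```

```bash
python3 -c "
from h import *
t=np.radians(106)
to([0,-.125*np.cos(t),.062+.125*np.sin(t)])"
```

```text
t 21.35 jig tcp [0.0002 0.0363 0.1814] F jig [4.94 2.3  2.52] op 0.147 grip 32.0
 shift shares [ 0.0012 -0.0093 -0.0038] turn [0.0002 0.0001 0.0003] after turn [ 0.0012 -0.0093 -0.0038]
```

Emit:
{"api": "drive_tool", "payload": {
  "moves": [
    [0, 0.061, 0.022, 0, 0, 0],
    [0, 0.059, 0.029, 0, 0, 0],
    [0, 0.055, 0.035, 0, 0, 0],
    [0, 0.051, 0.04, 0, 0, 0],
    [0, 0.047, 0.045, 0, 0, 0],
    [0, 0.042, 0.05, 0, 0, 0],
    [0, 0.037, 0.054, 0, 0, 0],
    [0, 0.031, 0.058, 0, 0, 0],
    [0, 0.024, 0.061, 0, 0, 0],
    [0, 0, 0, 0, 0, 0]
  ]
}}

```text
clock: 22.35
ee_pos: [0.5784, 0.0894, 0.2005]
orientation: [0.072, 0.997, 0.001, -0.0]
ft_force: [7.3, 1.2, -0.5]
opening: 0.148
grip_force: 35.6
```

```bash
python3 -c "
from h import *
t=np.radians(180)
to([0,-.125*np.cos(t),.062+.125*np.sin(t)])"
```

```text
t 22.35 jig tcp [-0.      0.1173  0.1005] F jig [ 7.05  2.21 -0.49] op 0.148 grip 35.6
 shift shares [-1.000e-04  3.810e-02  1.927e-01] turn [ 0.0003 -0.0001  0.0002] after turn [-0.      0.0385  0.1926]
```

Emit:
{"api": "drive_tool", "payload": {
  "moves": [
    [0, 0.017, 0.063, 0, 0, 0],
    [0, 0.01, 0.06, 0, 0, 0],
    [0, 0.006, 0.04, 0, 0, 0],
    [0, 0.002, 0.02, 0, 0, 0],
    [0, 0, 0.01, 0, 0, 0],
    [0, 0, 0, 0, 0, 0],
    [0, 0, 0, 0, 0, 0],
    [0, 0, 0, 0, 0, 0],
    [0, 0, 0, 0, 0, 0],
    [0, 0, 0, 0, 0, 0]
  ]
}}

```text
clock: 23.35
ee_pos: [0.5795, 0.0968, 0.1632]
orientation: [0.072, 0.997, 0.002, 0.0]
ft_force: [6.7, 6.9, 0.5]
opening: 0.144
grip_force: 37.3
```

```bash
python3 -c "
from h import *
t=np.radians(180)
to([0,-.125*np.cos(t),.06+.125*np.sin(t)])"
```

```text
t 23.35 jig tcp [-0.      0.1248  0.0632] F jig [5.63 7.79 0.46] op 0.144 grip 37.3
 shift shares [-0.0001  0.0009  0.0161] turn [0.0006 0.     0.0002] after turn [-0.0001  0.001   0.0161]
```

Emit:
{"api": "drive_tool", "payload": {
  "moves": [
    [0, 0.004, 0.005, 0, 0, 0],
    [0, 0, 0.005, 0, 0, 0],
    [0, 0, 0.005, 0, 0, 0],
    [0, 0, 0, 0, 0, 0],
    [0, 0, 0, 0, 0, 0],
    [0, 0, 0, 0, 0, 0],
    [0, 0, 0, 0, 0, 0],
    [0, 0, 0, 0, 0, 0],
    [0, 0, 0, 0, 0, 0],
    [0, 0, 0, 0, 0, 0]
  ]
}}

```text
clock: 24.35
ee_pos: [0.5795, 0.097, 0.1606]
orientation: [0.072, 0.997, 0.001, 0.0]
ft_force: [6.2, 5.0, 3.4]
opening: 0.145
grip_force: 37.7
```

Emit:
{"api": "drive_tool", "payload": {
  "moves": [
    [0, 0, 0.005, 0, 0, 0],
    [0, 0, 0.005, 0, 0, 0],
    [0, 0, 0, 0, 0, 0],
    [0, 0, 0, 0, 0, 0],
    [0, 0, 0, 0, 0, 0],
    [0, 0, 0, 0, 0, 0],
    [0, 0, 0, 0, 0, 0],
    [0, 0, 0, 0, 0, 0],
    [0, 0, 0, 0, 0, 0],
    [0, 0, 0, 0, 0, 0]
  ]
}}

```text
clock: 25.35
ee_pos: [0.5796, 0.0971, 0.1587]
orientation: [0.072, 0.997, 0.001, 0.0]
ft_force: [5.6, 5.8, 4.1]
opening: 0.147
grip_force: 37.8
```

Emit:
{"api": "drive_tool", "payload": {
  "moves": [
    [0, 0, 0.005, 0, 0, 0],
    [0, 0, 0.005, 0, 0, 0],
    [0, 0, 0.005, 0, 0, 0],
    [0, 0, 0, 0, 0, 0],
    [0, 0, 0, 0, 0, 0],
    [0, 0, 0, 0, 0, 0],
    [0, 0, 0, 0, 0, 0],
    [0, 0, 0, 0, 0, 0],
    [0, 0, 0, 0, 0, 0],
    [0, 0, 0, 0, 0, 0]
  ]
}}

```text
clock: 26.35
ee_pos: [0.5796, 0.0971, 0.1556]
orientation: [0.072, 0.997, 0.001, 0.0]
ft_force: [5.7, 5.6, 2.6]
opening: 0.147
grip_force: 38.0
```

```bash
python3 -c "
from h import *
to([0,.125,.055])
a=env.snapshot('scene')
r=lambda i:cv2.resize(i,None,fx=5,fy=5,interpolation=cv2.INTER_CUBIC)
cv2.imwrite('pics/e.png',r(a[140:260,260:400]))"
```

```text
t 26.35 jig tcp [0.     0.1252 0.0556] F jig [4.79 6.34 2.64] op 0.147 grip 38.0
 shift shares [ 0.     -0.0008  0.0031] turn [0.0005 0.0001 0.0002] after turn [ 0.     -0.0008  0.0031]
```

View pics/e.png

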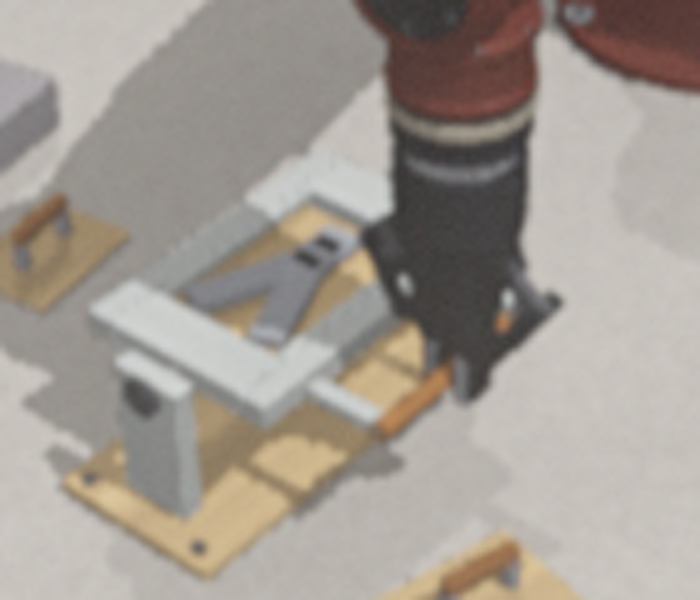

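The cradle is almost fully over with the V sample on top. I keep pressing gently until the stop is felt.

Emit:
{"api": "drive_tool", "payload": {
  "moves": [
    [0, 0, 0.005, 0, 0, 0],
    [0, 0, 0.005, 0, 0, 0],
    [0, 0, 0.005, 0, 0, 0],
    [0, 0, 0, 0, 0, 0],
    [0, 0, 0, 0, 0, 0],
    [0, 0, 0, 0, 0, 0],
    [0, 0, 0, 0, 0, 0],
    [0, 0, 0, 0, 0, 0],
    [0, 0, 0, 0, 0, 0],
    [0, 0, 0, 0, 0, 0]
  ]
}}

```text
clock: 27.4
ee_pos: [0.5796, 0.0972, 0.1539]
orientation: [0.072, 0.997, 0.001, 0.001]
ft_force: [-0.1, 5.6, 13.3]
opening: 0.147
grip_force: 39.1
```

The stop is felt at 13 N. I'll release and retreat straight up.

Emit:
{"api": "drive_tool", "payload": {
  "moves": [
    [0, 0, 0, 0, 0, 0],
    [0, 0, 0, 0, 0, 0],
    [0, 0, 0, 0, 0, 0],
    [0, 0, 0, 0, 0, 0],
    [0, 0, 0, 0, 0, 0],
    [0, 0, 0, 0, 0, 0],
    [0, 0, 0, 0, 0, 0],
    [0, 0, 0, 0, 0, 0],
    [0, 0, -0.03, 0, 0, 0],
    [0, 0, -0.05, 0, 0, 0]
  ],
  "gripper": -0.15
}}

```text
clock: 28.4
ee_pos: [0.579, 0.0959, 0.1692]
orientation: [0.072, 0.997, 0.0, -0.001]
ft_force: [-0.9, 0.1, -0.2]
opening: 0.423
grip_force: 0.0
```

Emit:
{"api": "drive_tool", "payload": {
  "moves": [
    [0, 0, -0.1, 0, 0, 0],
    [0, 0, -0.15, 0, 0, 0],
    [0, 0, -0.2, 0, 0, 0],
    [0, 0, -0.2, 0, 0, 0],
    [0, 0.2, 0, 0, 0, 0],
    [0, 0.2, 0, 0, 0, 0],
    [0, 0.2, 0, 0, 0, 0],
    [0, 0, 0, 0, 0, 0],
    [0, 0, 0, 0, 0, 0],
    [0, 0, 0, 0, 0, 0]
  ]
}}

```text
clock: 29.4
ee_pos: [0.5967, 0.214, 0.2997]
orientation: [0.072, 0.997, -0.0, 0.0]
ft_force: [-0.6, 0.1, -0.1]
opening: 0.426
grip_force: 0.0
```

```bash
python3 -c "
from h import *
to([0,.125,.2])
a=env.snapshot('scene')
r=lambda i:cv2.resize(i,None,fx=5,fy=5,interpolation=cv2.INTER_CUBIC)
cv2.imwrite('pics/f.png',r(a[140:260,260:400]))
print([((proj('scene',C+J@[x,.125,0])-[260,140]+.5)*5).round() for x in(-.071,.071)])"
```

```text
t 29.4 jig tcp [1.000e-04 2.433e-01 1.997e-01] F jig [-0.63 -0.04 -0.07] op 0.426 grip 0.0
 shift shares [ 4.000e-04 -5.915e-01 -1.600e-03] turn [-0.      0.0001 -0.    ] after turn [ 0.0006 -0.5915 -0.0016]
[array([532., 307.]), array([380., 433.])]
```

View pics/f.png

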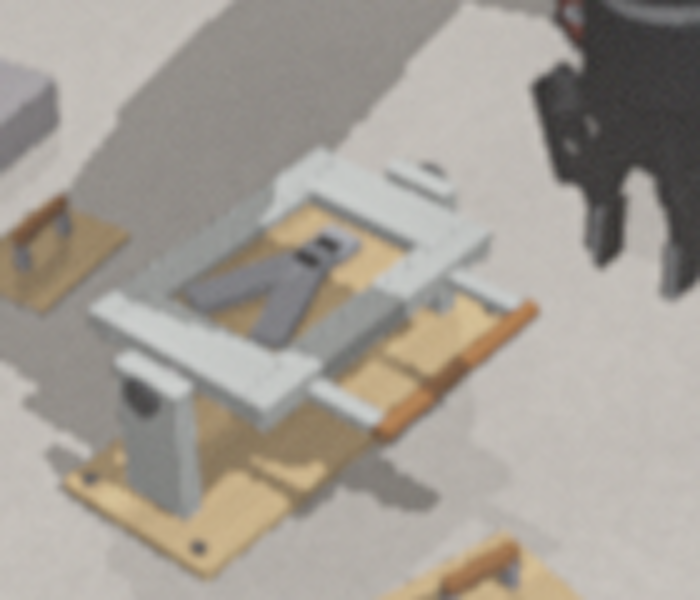

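The bar runs from (380,433) to (532,307), exactly the predicted end position. The sample is on top and the gripper is clear.

```bash
python3 -c "
from workcell import env
print(env.hand_in())"
```

```text
the job is handed in; nothing more can be done
None
```

I slid the bolt home, tugged the carrier upward with about 16 N and it held, then turned the cradle over to its stop and let go. The last picture shows the carrier held in the turned-over cradle with the sample on top. I handed the job in at about 29 s; the hand-in returned no verdict.

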